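Seat the grinding cup on the herb mill and hold it at run

TASK

First, with the grinding cup still off the mill, press its orange filler cap fully down. Then set the cup in the collar of the cordless herb mill with its two lugs in the two slots, push it down against the spring until the lugs are under the collar's lip, and turn it clockwise seen from above, about a quarter turn against the second spring, as far as it goes. The mill runs only while it is held, so finish like that: cup still gripped, pushed down and turned, and leave the other things on the counter where they stand.

Things in the scene. Friction and masses are not known exactly. Their poses are not given: they have to be found in the camera images.
- cup: Grinding cup, loose, upright, about 0.24 kg. Origin: centre of its underside, z up. Steel spigot, 52 mm diameter, foot chamfered, up to z = 19 mm; two lugs on its +x and -x sides, each 12 mm wide, z = 6 to 11 mm, reaching 33.5 mm from the axis; dark flange, 62 mm diameter, z = 19 to 23 mm. Orange stripes above each lug. A half turn makes no difference.
- cup_grip (a point): Middle of the cup's dark eight-sided grip, on the axis, 43 mm above the underside; axes as the cup's. The grip is 46 mm across flats, from 20 mm below to 20 mm above this point; its facets, 19 mm wide, face the cup's yaw plus any multiple of 45 degrees. Above it a steel shoulder, then the filler cap.
- cap_top (a point): Centre of the top of the orange filler cap (28 mm diameter, 6 mm thick) in the middle of the cup's top: 73 mm above the cup's underside when the cap is fully down, up to 82 mm when it stands open.
- filler_cap (a joint): How far the filler cap stands open, in m: 0 fully down, at most 0.009; it starts open at 0.006 to 0.009. It is a push fit that stays where it is left and takes about 6 N straight down.
- mill: The cordless herb mill, fixed: cream tapered motor base, 120 mm diameter, 71 mm high, with the steel collar (80 mm diameter) on top up to 86 mm. Origin under its centre, x towards one slot. Under the collar's lip the lugs turn clockwise seen from above only; the other way they meet a stop. A black mark on the collar shows the end of the turn.
- socket (a point): Centre of the mouth of the mill's steel collar, level with the collar's top, 86 mm above the counter, z up. Mouth 55 mm in diameter, with two slots on the socket's +x and -x sides (orange marks on the collar), each about 20 mm wide, reaching 35.5 mm from the axis: a lug fits up to 7 degrees off. A half turn makes no difference. The lip round the mouth is 4 mm thick.
- press_plate (a joint): How far the cup has pushed down the sprung plate in the collar, m: 0 at rest (its top 9 mm below the socket point), 0.006 with the lugs just under the lip (cup's underside 15 mm below the socket point), 0.010 when the flange meets the collar (19 mm below). The spring pushes up with 3 N at rest, 9.5 N at 0.010.
- run_ring (a joint): Angle of the sprung brass ring in the collar, rad: 0 at rest, growing clockwise seen from above as the lugs push it, 1.3 at its stop. The lugs meet it about 0.14 rad from the middle of the slots, so the cup stops after about 1.44 rad (82 degrees). Its spring turns the cup back with 0.13 N m at first, 0.29 N m at the stop; let go, it turns back to the slots.
- mortar: Small bronze mortar, 56 mm in diameter, 55 mm high, origin under its centre; a bystander.
- jar_a: Spice jar with a red lid, 45 mm in diameter, 106 mm high, origin under its centre; a bystander.
- herb_packet_1: Brown herb packet tied with string, 63 x 78 x 48 mm, origin under its centre; a bystander.
- weight_50g: Small brass balance weight, 23 mm in diameter, 30 mm high, origin under its centre; a bystander.

How it is judged:
By the outcome, as a careful person would: the job done as asked, in the order asked, and still so for the second after the job is handed in, while the arm keeps its last pose, push and grip.
It also fails if it takes over 53 s, if anything falls off the work surface, if the arm or the gripper's body presses on something with over 40 N, if the wrist force passes 120 N, or if a joint passes its speed limit or range.

ROBOT

A 6-joint arm with a two-finger parallel gripper is mounted at the origin on a cart in front of the work surface, level with it; the furniture and walls round the work are solid. World frame = base frame: x ahead of the robot, y to its left, z up, the work surface at z = 0. Lengths are in mm, angles in rad, forces in N, time in s.
With the tool pointing down it reaches from about 350 to 875 mm from the base axis. Payload 4.2 kg.
Tool frame: the origin (TCP) lies between the finger pads; the fingertips stand 17 mm ahead of it and the grasp point (between the pads) lies 2 mm behind it; z points along the fingers, y is the line along which they close (so a half turn about z gives the same grasp; the last joint's range is limited). The gripper opens to 85 mm and grips with 20 to 120 N. Pads are 22 mm wide; open, the fingers measure 114 mm over their backs; the gripper's body (76 mm by 85 mm) begins 54 mm behind the grasp point. The pads swing forward as they close: fully open they stand 13 mm farther back than shut.
Start: joints at [1.502, 0.385, 0.008, 0, -1.194, -0.259], TCP at [201.193, 591.71, 248.312] pointing down, gripper open.
Joint ranges: [-3.14, 3.14], [-1.21, 2.06], [-1.07, 1.41], [-3.16, 2.05], [-2.99, -0.16], [-3.1, 3.1]. Speed limits (rad/s): [2.79, 2.79, 3.14, 3.14, 3.14, 3.14].

INTERFACE

Orientations are given as a unit quaternion [x, y, z, w].
In Python, from bench import arm gives the robot as it stands.
- The arm moves only by the shell command python3 jog.py 'ROWS' [OPENING]. ROWS is a JSON list of rows, 1 to 10 of them, each an object with the fields tx, ty, tz (the shift in units of 100 mm), rx, ry, rz (a rotation vector in units of 0.25 rad); a field left out counts as zero; each row is the pose to reach, as a shift and turn from the pose commanded when the command began, along the tool's axes at that moment; what a row does not reach only later rows make up. A row lasts 1/10 s, in which the tool goes at most 50 mm and 0.15 rad, less where a joint would pass 70% of its speed; a pose out of reach is approached as far as the arm can. OPENING is the finger opening in mm, set as the command begins (- or left out keeps the last). The fingers move at their own pace and stop on an object; the grip force is fixed at half the most. Time passes only in rows, so rows that do not move let the fingers close. It prints the time, the measured TCP pose, the force, the opening and the grip force at its end. Input that does not fit is refused with a message, and nothing moves.
- arm.read_state(): the state, without advancing time (a new reading comes with each control period).
- arm.get_image(name): name is "scene" or "top" or "wrist"; returns the picture (480x640x3 uint8, blue, green, red); there is no depth.
- arm.get_calibration(name): a dict with "K" (3x3 intrinsics, pixels), "rvec" (rotation vector, rad) and "tvec" (3), from world to camera coordinates, as OpenCV has them. Camera axes: x right, y down, z forward; pixel columns grow to the right and rows downward; lengths in mm; the calibration is good to about 2 mm. A picture is of the moment at which its call begins: read the wrist's pose just before it. get_calibration takes no time and is no camera call; for the wrist camera it gives the pose at the moment of the call.
- arm.job_done(): hands the job in; it is judged then, once.
The state is a dict: "clock": time; "joints": joint angles; "joint_vel": joint speeds; "joint_efforts": joint torques, N m; "position": TCP position; "ee_rot": TCP orientation; "contact_force": force on the tool from outside, world axes, zero at the start; "wrist_torque": the same for the moment, N m; "gripper_width": finger opening in mm; "grasp_force": force on a finger pad.
Only numpy, scipy, OpenCV 4.12 (cv2) and the standard library are available. Lean on these libraries where they do the work, as an engineer would, in place of code of your own. Each camera call takes 0.05 s, during which the arm holds its last target. There are 200 camera calls.

## Working session

There is one attempt and no reset: what is moved stays moved. The work goes in short steps, Python scripts to look and compute and a shell command to move; the robot and the scene stay as the last step left them, time stands still between calls to the robot, and variables do not carry over. Pictures are saved under pics/ and viewed, at most 10 in all, crops included, and the job is handed in when it is done.

```bash
ls; mkdir -p pics
python3 - <<'E'
from bench import arm
import cv2
s=arm.read_state();print(s)
for n in("scene","top"):
    cv2.imwrite(f"pics/{n}0.png",arm.get_image(n)); c=arm.get_calibration(n);print(n,c)
E
```

```text
bench.py
jog.py
pics
{'clock': 0.0, 'joints': array([ 1.50161126e+00,  3.85548358e-01,  6.56984089e-03, -4.98013912e-04,
       -1.19403076e+00, -2.58628404e-01]), 'joint_vel': array([0.00169508, 0.00076016, 0.00167182, 0.00096471, 0.00144673,
       0.00025049]), 'joint_efforts': array([ 1.89476837e-04, -3.92293382e+01,  1.88398182e+01,  4.18614954e+00,
       -4.68139333e-03,  2.02665873e-06]), 'position': array([201.01896698, 591.17804069, 247.20475491]), 'ee_rot': array([ 9.86581712e-01, -1.63264349e-01, -1.25751961e-04,  1.12340476e-03]), 'contact_force': array([ 0.10087967, -0.01726796, -0.69538267]), 'wrist_torque': array([0.00544569, 0.02797237, 0.01464491]), 'grasp_force': 0.0, 'gripper_width': 85.40234064423494}
scene {'K': array([[471.09541204,   0.        , 323.70240828],
       [  0.        , 471.09541204, 244.68280122],
       [  0.        ,   0.        ,   1.        ]]), 'rvec': array([ 2.15487331, -0.79276624,  0.37266635]), 'tvec': array([-239.96362326,  467.61796575,  427.06852516])}
top {'K': array([[609.59524254,   0.        , 314.41918073],
       [  0.        , 609.59524254, 247.43032935],
       [  0.        ,   0.        ,   1.        ]]), 'rvec': array([ 2.1474611 , -2.0993008 ,  0.22709499]), 'tvec': array([301.96933973, 561.45139314, 977.60632191])}
```

View pics/top0.png

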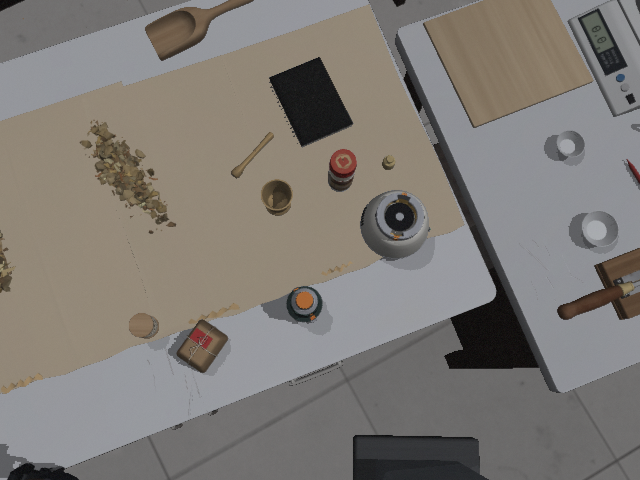

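View pics/scene0.png

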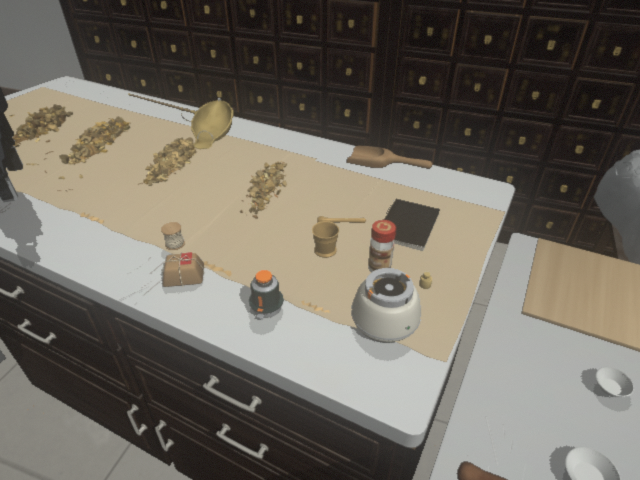

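The top view shows the cup (cap at about 304,300) and the mill collar (about 401,215). The jar is at (343,165), with the packet, mortar and weight nearby. I'll enlarge the cup and mill.

Run:
```python
import cv2,numpy as np
t=cv2.imread("pics/top0.png");s=cv2.imread("pics/scene0.png")
def c(im,x,y,w,h,k):return cv2.resize(im[y:y+h,x:x+w],None,fx=k,fy=k,interpolation=cv2.INTER_CUBIC)
a=np.hstack([c(t,280,275,50,50,8)[:300*2],c(t,365,180,50,50,8)])
a=np.hstack([c(t,280,277,50,50,8),c(t,375,190,50,50,8)])
b=np.hstack([c(s,240,260,50,50,4),c(s,345,255,75,50,4)])
o=np.zeros((600,800,3),np.uint8);o[:400]=a;o[400:,:b.shape[1]]=b
cv2.imwrite("pics/z0.png",o)
```

```text
(no output)
```

View pics/z0.png

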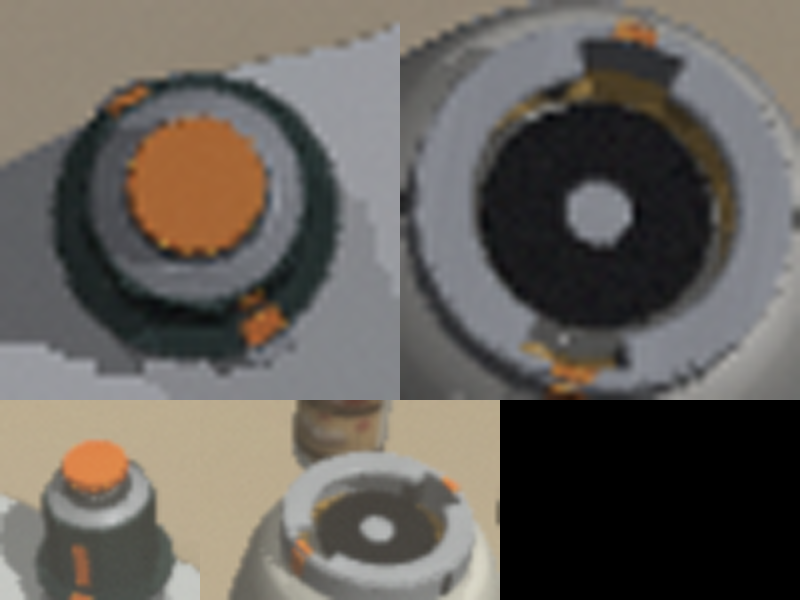

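In the enlarged crops, the cap centre is at top pixel (304.6,300.3) and the flange stripes are at (296,289.3) and (313.1,317.8). The collar centre is about (400.4,215), with orange marks at (404.4,194.1) and (396.5,236.9).

```bash
cat > h.py <<'E'
import cv2,numpy as np
from scipy.spatial.transform import Rotation as R
from bench import arm
def ray(c,uv,z):
    """pixel(s) -> world point on plane z"""
    Rm=cv2.Rodrigues(np.array(c["rvec"]))[0];t=np.array(c["tvec"]).ravel()
    uv=np.atleast_2d(np.array(uv,float))
    d=(np.linalg.inv(c["K"])@np.c_[uv,np.ones(len(uv))].T).T@Rm
    o=-Rm.T@t
    return o+d*((z-o[2])/d[:,2])[:,None]
def proj(c,P):
    return cv2.projectPoints(np.atleast_2d(np.array(P,float)),c["rvec"],c["tvec"],c["K"],None)[0][:,0]
def tool(p):
    """world point in tool axes, relative to TCP"""
    s=arm.read_state();return R.from_quat(s["ee_rot"]).inv().apply(np.array(p)-s["position"])
E
python3 - <<'E'
from h import *
c=arm.get_calibration("top");s=arm.get_calibration("scene")
print("cap",ray(c,[304.6,300.25],80))
f=ray(c,[[296,289.25],[313.1,317.75]],23);print("cup",f.mean(0),np.degrees(np.arctan2(*(f[1]-f[0])[1::-1])),np.linalg.norm(f[1]-f[0]))
m=ray(c,[[404.4,194.1],[396.5,236.9]],86);print("mill",m.mean(0),ray(c,[400.4,215],86),np.degrees(np.arctan2(*(m[1]-m[0])[1::-1])),np.linalg.norm(m[1]-m[0]))
# scene crop 4x: cap (96,465-400=65)->(264,276.. )
print("scene cap",ray(s,[240+95/4,260+65/4],80), "scene collar ring",ray(s,[345+(379-200)/4,260-5+(525-400)/4-2],86))
for n,p in dict(jar=([343,158],106),mort=([277,190],55),wt=([389,160],30),pack=([203,345],48)).items(): print(n,ray(c,*p))
st=arm.read_state();e=R.from_quat(st["ee_rot"]);print(e.as_matrix().round(3)); print(arm.get_calibration("wrist"))
E
```

```text
cap [[461.55234461 329.01185173  80.        ]]
cup [462.49264343 329.12762129  23.        ] -147.71159185727706 56.9233961985407
mill [605.60603927 173.51013839  86.        ] [[606.19208114 173.63685695  86.        ]] 169.496744679674 74.77255192528368
scene cap [[461.95648337 328.59277887  80.        ]] scene collar ring [[605.72595713 173.45194943  86.        ]]
jar [[695.75837649 271.21527707 106.        ]]
mort [[653.22975906 381.0776437   55.        ]]
wt [[721.5827166  184.54210442  30.        ]]
pack [[387.68214157 494.05436775  48.        ]]
[[ 0.947 -0.322 -0.001]
 [-0.322 -0.947 -0.002]
 [ 0.     0.002 -1.   ]]
{'K': array([[334.7087494 ,   0.        , 323.79627999],
       [  0.        , 334.7087494 , 241.32699301],
       [  0.        ,   0.        ,   1.        ]]), 'rvec': array([-1.72087078,  2.40196382,  0.34396912]), 'tvec': array([624.44009396, -37.54312758, 376.82634607])}
```
Good consistency. Cup at (462,329), yaw 32.3° (mod 180). Mill (605.8,173.5), yaw -10.5° (mod 180; 169.5).

Units first: shifts go in units of 100 mm and turns go in units of 0.25 rad. So 331.6 mm is 3.316, 164.3 mm is 1.643, -0.106 rad is -0.424.

```bash
python3 jog.py '[{"tx": 0.15,"ty": 0.07,"tz": 0.05},{"tx": 0.5,"ty": 0.25,"tz": 0.2,"rz": -0.08},{"tx": 0.95,"ty": 0.47,"tz": 0.4,"rz": -0.16},{"tx": 1.4,"ty": 0.7,"tz": 0.6,"rz": -0.24},{"tx": 1.85,"ty": 0.92,"tz": 0.75,"rz": -0.32},{"tx": 2.3,"ty": 1.14,"tz": 0.9,"rz": -0.424},{"tx": 2.7,"ty": 1.34,"tz": 1.03,"rz": -0.424},{"tx": 3.05,"ty": 1.51,"tz": 1.15,"rz": -0.424},{"tx": 3.25,"ty": 1.61,"tz": 1.22,"rz": -0.424},{"tx": 3.316,"ty": 1.643,"tz": 1.26,"rz": -0.424}]' 0
```

Run:
```python
from h import *
s=arm.read_state();print(s["joints"].round(3),s["position"],s["contact_force"],R.from_quat(s["ee_rot"]).as_matrix().round(3),tool([462,329,90]))
cv2.imwrite("pics/w1.png",arm.get_image("wrist"));print(arm.get_calibration("wrist"))
```

```text
clock: 1.1
position: [463.2, 326.1, 120.9]
ee_rot: [0.994, -0.113, -0.001, 0.001]
contact_force: [0.2, 0.1, -0.5]
gripper_width: -0.2
grasp_force: 0.0
[ 0.899  0.412 -0.304 -0.    -0.858  0.446] [463.22103351 326.08564632 120.90938671] [ 0.15399647  0.13302649 -0.47566608] [[ 0.975 -0.224 -0.002]
 [-0.224 -0.975 -0.002]
 [-0.001  0.003 -1.   ]] [-1.80027118 -2.64538239 30.90526724]
{'K': array([[334.7087494 ,   0.        , 323.79627999],
       [  0.        , 334.7087494 , 241.32699301],
       [  0.        ,   0.        ,   1.        ]]), 'rvec': array([-1.83427733,  2.30162315,  0.3306632 ]), 'tvec': array([421.67602556, 360.75195418, 362.35198958])}
```

View pics/w1.png

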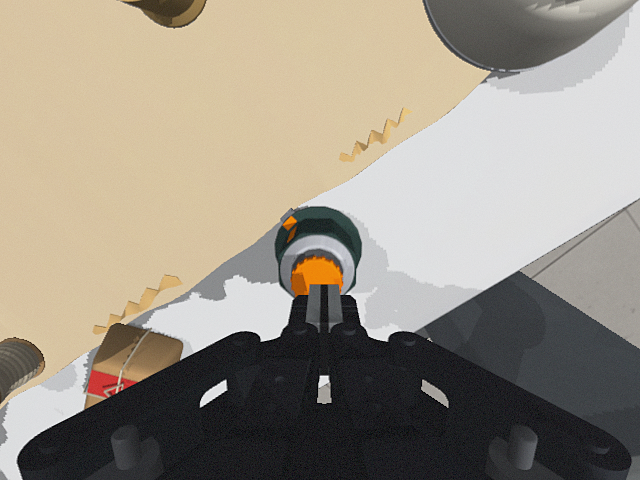

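The wrist view shows the closed fingers just above the orange cap (about 317,277), with the flange around (318,250). I'll press down.

Converted, 30 mm is 0.3, 22 mm is 0.22.

```bash
python3 jog.py '[{"tx": -0.01,"ty": -0.015,"tz": 0.04},{"tx": -0.018,"ty": -0.026,"tz": 0.1},{"tx": -0.018,"ty": -0.026,"tz": 0.16},{"tx": -0.018,"ty": -0.026,"tz": 0.2},{"tx": -0.018,"ty": -0.026,"tz": 0.22},{"tx": -0.018,"ty": -0.026,"tz": 0.24},{"tx": -0.018,"ty": -0.026,"tz": 0.26},{"tx": -0.018,"ty": -0.026,"tz": 0.28},{"tx": -0.018,"ty": -0.026,"tz": 0.29},{"tx": -0.018,"ty": -0.026,"tz": 0.3}]'
python3 jog.py '[{"tz": 0.005},{"tz": 0.01},{"tz": 0.01}]'
```

```text
clock: 2.15
position: [461.1, 332.7, 93.5]
ee_rot: [0.994, -0.11, 0.0, -0.0]
contact_force: [-2.5, 0.2, 6.4]
gripper_width: 0.1
grasp_force: 3.0
clock: 2.45
position: [461.1, 332.7, 92.4]
ee_rot: [0.994, -0.11, 0.0, -0.0]
contact_force: [-2.3, -0.3, 6.0]
gripper_width: 0.2
grasp_force: 2.7
```

```bash
python3 jog.py '[{"tz": 0.01},{"tz": 0.02},{"tz": 0.02}]'; python3 jog.py '[{"tz": 0.01},{"tz": 0.015},{"tz": 0.02},{"tz": 0.02}]'
```

```text
clock: 2.75
position: [461.1, 332.7, 90.4]
ee_rot: [0.994, -0.11, 0.0, -0.0]
contact_force: [-3.0, -1.0, 5.5]
gripper_width: -0.2
grasp_force: 2.6
clock: 3.15
position: [461.4, 333.0, 90.3]
ee_rot: [0.994, -0.11, 0.001, -0.001]
contact_force: [-4.6, -1.3, 14.7]
gripper_width: -0.4
grasp_force: 7.3
```

Converted, 2 mm is 0.02, 1 mm is 0.01.

```bash
python3 jog.py '[{"tz": 0.01},{"tz": 0.02},{"tz": 0.02}]'; python3 jog.py '[{"tz": -0.1},{"tz": -0.3},{"tz": -0.6},{"tz": -0.6},{"tz": -0.6}]' 85
python3 - <<'E'
from h import *
s=arm.read_state();print(s["position"],s["joint_vel"].round(3))
t=arm.get_image("top");w=arm.get_image("wrist");cv2.imwrite("pics/t2.png",t)
o=np.hstack([cv2.resize(t[270:330,275:325],(400,480),interpolation=cv2.INTER_CUBIC),cv2.resize(w[180:420,220:420],(400,480),interpolation=cv2.INTER_CUBIC)])
cv2.imwrite("pics/z2.png",o);c=arm.get_calibration("wrist");print(proj(c,[[462,329,73],[462,329,23]]))
E
```

```text
clock: 3.45
position: [461.9, 333.3, 90.3]
ee_rot: [0.994, -0.11, 0.002, -0.001]
contact_force: [-8.3, -2.7, 23.9]
gripper_width: -0.0
grasp_force: 12.0
clock: 3.95
position: [461.2, 332.6, 145.9]
ee_rot: [0.994, -0.111, 0.0, -0.001]
contact_force: [-0.7, -0.4, -0.4]
gripper_width: 72.0
grasp_force: 0.0
[461.16598684 332.55770404 145.90842218] [-0.001  0.025 -0.03  -0.008 -0.     0.   ]
[[328.36345279 257.41640041]
 [327.4628077  235.80755196]]
```

View pics/z2.png

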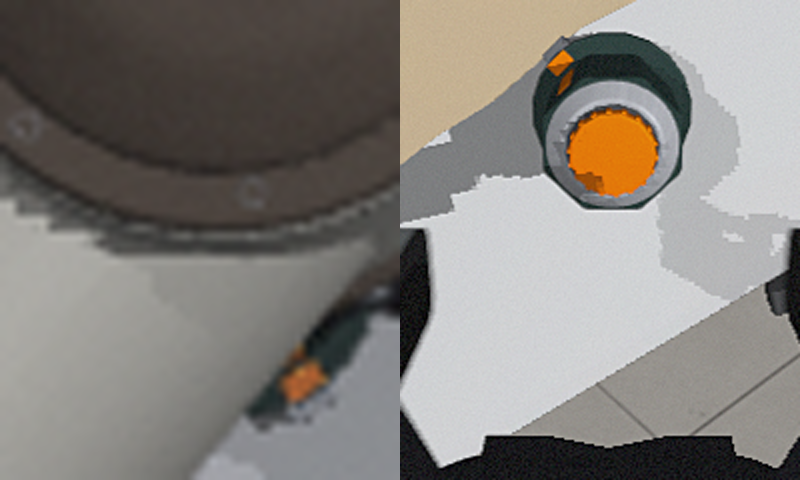

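The cap is down and flush. Its centre is at wrist pixel (326.5,256.5), and the far flange stripe is at (301,211). I'll work out the offset to the cup axis.

Run:
```python
from h import *
c=arm.get_calibration("wrist");p=ray(c,[326.5,256.5],73)[0];q=ray(c,[301,211],23)[0]
print(p,q,np.degrees(np.arctan2(*(q-p)[1::-1])))
s=arm.read_state();m=R.from_quat(s["ee_rot"]).as_matrix();print(np.degrees(np.arctan2(m[1,0],m[0,0])),tool([p[0],p[1],46]),tool([462,329,46]),s["gripper_width"])
```

```text
[462.83625854 329.99208176  73.        ] [485.03157657 344.06463097  23.        ] 32.37601861597985
-12.729837035833707 [ 2.71343986  1.15988698 98.38536114] [ 2.11634634  2.31185439 98.38759058] 84.62751785398501
```

Converted, 99 mm is 0.99, 10 mm is 0.1.

```bash
python3 jog.py '[{"tx": 0.024,"ty": 0.018,"tz": 0.1},{"tx": 0.024,"ty": 0.018,"tz": 0.35},{"tx": 0.024,"ty": 0.018,"tz": 0.6},{"tx": 0.024,"ty": 0.018,"tz": 0.8},{"tx": 0.024,"ty": 0.018,"tz": 0.93},{"tx": 0.024,"ty": 0.018,"tz": 0.99},{"tx": 0.024,"ty": 0.018,"tz": 0.99},{"tx": 0.024,"ty": 0.018,"tz": 0.99}]' 85; python3 jog.py '[{},{},{},{},{},{},{}]' 30
```

```text
clock: 4.85
position: [463.4, 330.4, 46.8]
ee_rot: [0.994, -0.111, 0.0, -0.0]
contact_force: [-0.3, -0.1, 1.0]
gripper_width: 84.4
grasp_force: 0.0
clock: 5.55
position: [463.4, 330.5, 47.2]
ee_rot: [0.994, -0.11, 0.001, -0.001]
contact_force: [-1.4, 0.1, 6.1]
gripper_width: 45.0
grasp_force: 63.1
```

```bash
python3 jog.py '[{"tz": -0.1},{"tz": -0.35},{"tz": -0.65},{"tz": -0.95},{"tz": -1.1},{"tz": -1.1}]'; python3 jog.py '[{"tx": 0.08,"ty": 0.06,"rz": 0.2},{"tx": 0.26,"ty": 0.18,"rz": 0.56},{"tx": 0.52,"ty": 0.37,"rz": 0.96},{"tx": 0.78,"ty": 0.55,"rz": 1.36},{"tx": 1.04,"ty": 0.73,"rz": 1.76},{"tx": 1.3,"ty": 0.91,"rz": 2.16},{"tx": 1.52,"ty": 1.07,"rz": 2.56},{"tx": 1.67,"ty": 1.17,"rz": 2.88},{"tx": 1.734,"ty": 1.219,"rz": 2.988},{"tx": 1.734,"ty": 1.219,"rz": 2.988}]'; python3 jog.py '[{},{}]'
python3 - <<'E'
from h import *
s=arm.read_state();print(s["position"],s["joints"].round(3));m=R.from_quat(s["ee_rot"]).as_matrix();print(m.round(3),np.degrees(np.arctan2(m[1,0],m[0,0])),tool([605.8,173.5,86]))
t=arm.get_image("scene");w=arm.get_image("wrist");cv2.imwrite("pics/w3.png",w)
o=np.hstack([cv2.resize(t[210:310,330:430],(400,400),interpolation=cv2.INTER_CUBIC),cv2.resize(w[140:340,220:420],(400,400),interpolation=cv2.INTER_CUBIC)])
cv2.imwrite("pics/z3.png",o)
E
```

```text
clock: 6.15
position: [463.6, 330.8, 158.6]
ee_rot: [0.994, -0.111, 0.001, -0.002]
contact_force: [0.1, 1.1, -1.7]
gripper_width: 45.1
grasp_force: 62.1
clock: 7.15
position: [604.8, 172.0, 154.5]
ee_rot: [0.885, -0.466, -0.001, 0.001]
contact_force: [-0.3, 0.3, -2.6]
gripper_width: 45.6
grasp_force: 62.2
clock: 7.35
position: [604.6, 173.8, 156.0]
ee_rot: [0.885, -0.465, -0.0, 0.0]
contact_force: [-0.2, 1.1, -2.8]
gripper_width: 45.2
grasp_force: 62.2
[604.56416995 173.76485608 156.03411892] [ 0.537  0.466 -0.106 -0.    -0.999  0.067]
[[ 0.568 -0.823 -0.001]
 [-0.823 -0.568 -0.   ]
 [-0.     0.001 -1.   ]] -55.40533711282729 [ 0.94651663 -0.9114723  70.03319615]
```

View pics/z3.png

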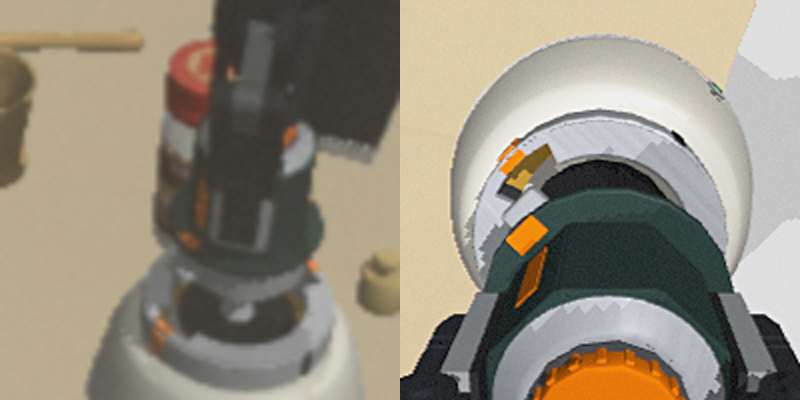

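The wrist crop shows the collar with its left-hand slot and orange mark at (513,160), and the lug and flange stripe at (526,236) nearly in line with it. I'll overlay the models to check.

Run:
```python
from h import *
from scipy.optimize import least_squares
c=arm.get_calibration("wrist");s=arm.read_state()
px=lambda L:[[220+(x-400)/2,140+y/2] for x,y in L]
def circ(L,z,r):
    P=ray(c,px(L),z)[:,:2]
    f=least_squares(lambda q:np.hypot(*(P-q).T)-r,P.mean(0)-[0,0]);return f.x,f.fun.round(1)
C,e=circ([(600,110),(545,123),(660,119),(726,205),(477,215)],86,40);print("collar",C,e)
F,e=circ([(605,190),(550,205),(660,202),(715,240),(498,260)],s["position"][2]-47.2+23,31);print("flange",F,e)
a=ray(c,px([(513,161)]),86)[0,:2]-C;b=ray(c,px([(526,236)]),s["position"][2]-24.2)[0,:2]-F
print(np.degrees(np.arctan2(a[1],a[0])),np.hypot(*a),np.degrees(np.arctan2(b[1],b[0])),np.hypot(*b))
print(s["position"])
w=cv2.imread("pics/w3.png");o=cv2.resize(w[140:340,210:430],None,fx=3.6,fy=3,interpolation=cv2.INTER_CUBIC)
th=np.linspace(0,2*np.pi,90)
z=s["position"][2]-47.2
def dr(ctr,r,zz,col):
    P=proj(c,np.c_[ctr[0]+r*np.cos(th),ctr[1]+r*np.sin(th),zz+0*th]);
    cv2.polylines(o,[np.int32((P-[210,140])*[3.6,3])],True,col,1)
t=s["position"]
dr((605.8,173.5),40,86,(0,0,255));dr((605.8,173.5),27.5,86,(0,0,255));dr(t,31,z+23,(255,0,255));dr(t,14,z+73,(255,0,0))
for y,ctr,zz,r in((-10.5,(605.8,173.5),86,35.5),(-10.1,t,z+23,31)):
    for k in(0,np.pi):
        q=np.radians(y)+k;P=proj(c,[[ctr[0]+ρ*np.cos(q),ctr[1]+ρ*np.sin(q),zz] for ρ in(20,r)]);P=np.int32((P-[210,140])*[3.6,3]);cv2.line(o,P[0].tolist(),P[1].tolist(),(0,255,0),1)
cv2.imwrite("pics/z4.png",o)
```

```text
collar [605.75887462 173.21316397] [-0.1 -0.1  0.8 -1.2 -0.8]
flange [602.0784917  174.31398707] [ 0.4  0.3 -0.4 -0.1 -0.5]
-8.033367514877774 36.44008844768779 -10.43209826541801 28.569019673459447
[604.79625328 173.81668745 156.38319327]
```

View pics/z4.png

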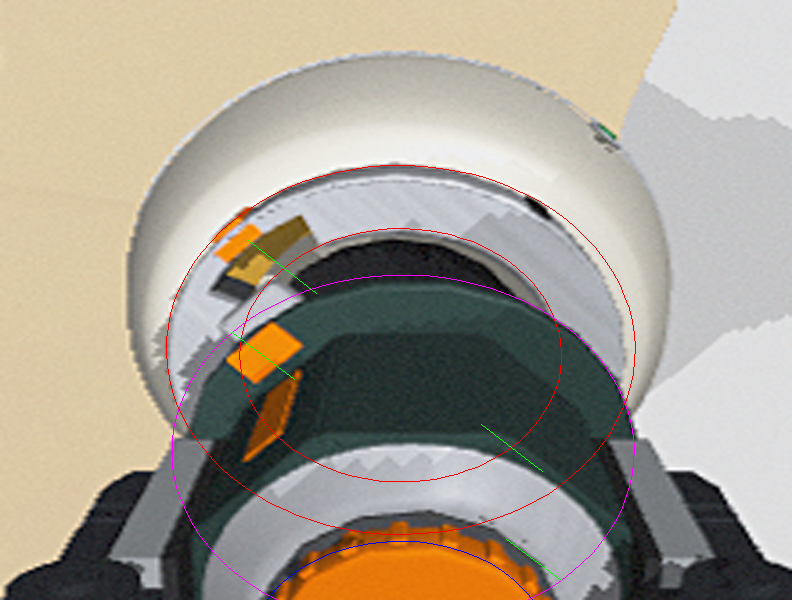

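```bash
python3 jog.py '[{"tx": 0.004,"ty": -0.012,"tz": 0.05},{"tx": 0.007,"ty": -0.024,"tz": 0.12},{"tx": 0.007,"ty": -0.024,"tz": 0.18},{"tx": 0.007,"ty": -0.024,"tz": 0.22},{"tx": 0.007,"ty": -0.024,"tz": 0.22}]';  python3 jog.py '[{"tz": 0.02},{"tz": 0.04},{"tz": 0.05},{"tz": 0.05}]'; python3 jog.py '[{"tz": 0.01},{"tz": 0.02},{"tz": 0.03},{"tz": 0.03}]'
```

```text
clock: 7.95
position: [607.2, 173.5, 133.1]
ee_rot: [0.885, -0.466, -0.001, 0.001]
contact_force: [-0.4, -0.8, -3.2]
gripper_width: 45.4
grasp_force: 62.2
clock: 8.35
position: [607.6, 173.7, 129.2]
ee_rot: [0.885, -0.466, -0.0, 0.0]
contact_force: [0.5, -1.0, -3.0]
gripper_width: 45.2
grasp_force: 62.2
clock: 8.75
position: [607.6, 173.7, 126.1]
ee_rot: [0.885, -0.466, -0.0, 0.0]
contact_force: [0.0, -0.3, -2.5]
gripper_width: 45.2
grasp_force: 62.2
```

Converted, 7 mm is 0.07, 5.5 mm is 0.055.

```bash
python3 jog.py '[{"tz": 0.01},{"tz": 0.025},{"tz": 0.04},{"tz": 0.055},{"tz": 0.07},{"tz": 0.07}]'; python3 jog.py '[{"tz": 0.01},{"tz": 0.02},{"tz": 0.03},{"tz": 0.03}]'
```

```text
clock: 9.35
position: [607.8, 173.8, 119.8]
ee_rot: [0.885, -0.466, 0.0, -0.0]
contact_force: [-0.8, 0.5, 3.0]
gripper_width: 45.2
grasp_force: 62.6
clock: 9.75
position: [607.9, 173.8, 116.6]
ee_rot: [0.885, -0.466, 0.0, -0.0]
contact_force: [-2.2, 0.6, 4.9]
gripper_width: 44.8
grasp_force: 62.8
```

```bash
python3 jog.py '[{"tz": 0.01,"rz": 0.12},{"tz": 0.015,"rz": 0.4},{"tz": 0.015,"rz": 0.72},{"tz": 0.015,"rz": 1.04},{"tz": 0.015,"rz": 1.36},{"tz": 0.015,"rz": 1.68},{"tz": 0.015,"rz": 2},{"tz": 0.015,"rz": 2.32},{"tz": 0.015,"rz": 2.64},{"tz": 0.015,"rz": 2.8}]'
python3 - <<'E'
from h import *
s=arm.read_state();m=R.from_quat(s["ee_rot"]).as_matrix();print(s["position"],s["contact_force"],s["wrist_torque"],np.degrees(np.arctan2(m[1,0],m[0,0])))
E
```

```text
clock: 10.75
position: [608.4, 173.9, 115.5]
ee_rot: [-0.671, 0.741, -0.001, 0.001]
contact_force: [-1.4, -0.5, 5.1]
gripper_width: 45.1
grasp_force: 63.1
[608.42846534 173.9037164  115.5467578 ] [-1.3915229  -0.46392942  5.09559163] [-0.17288584  0.51113522  0.28021635] -95.64617812340356
```

```bash
python3 jog.py '[{"tz": 0.003,"rz": 0.24},{"tz": 0.005,"rz": 0.56},{"tz": 0.005,"rz": 0.88},{"tz": 0.005,"rz": 1.2},{"tz": 0.005,"rz": 1.52},{"tz": 0.005,"rz": 1.84},{"tz": 0.005,"rz": 2.16},{"tz": 0.005,"rz": 2.48},{"tz": 0.005,"rz": 2.72},{"tz": 0.005,"rz": 2.8}]'; python3 jog.py '[{"rz": 0.08},{"rz": 0.16},{"rz": 0.16}]'
python3 - <<'E'
from h import *
s=arm.read_state();m=R.from_quat(s["ee_rot"]).as_matrix();print(s["position"],s["contact_force"],s["wrist_torque"],np.degrees(np.arctan2(m[1,0],m[0,0])))
E
```

```text
clock: 11.75
position: [607.8, 173.5, 115.4]
ee_rot: [-0.377, 0.926, -0.001, 0.0]
contact_force: [-3.1, -1.2, 7.6]
gripper_width: 45.4
grasp_force: 63.3
clock: 12.05
position: [607.8, 173.4, 115.5]
ee_rot: [-0.359, 0.933, -0.001, 0.0]
contact_force: [-2.7, -1.4, 8.3]
gripper_width: 45.4
grasp_force: 63.4
[607.81643758 173.42863731 115.45085632] [-2.67739328 -1.3548078   8.26380336] [-0.38141366  1.01938007  0.31256566] -137.93418653006785
```

```bash
for i in 1; do python3 jog.py '[{"rz": 0.08},{"rz": 0.16},{"rz": 0.24},{"rz": 0.24}]'; done
python3 - <<'E'
from h import *
s=arm.read_state();m=R.from_quat(s["ee_rot"]).as_matrix();print(s["position"],s["contact_force"],s["wrist_torque"],np.degrees(np.arctan2(m[1,0],m[0,0])))
E
```

```text
clock: 12.45
position: [607.8, 173.5, 115.5]
ee_rot: [-0.333, 0.943, -0.001, -0.0]
contact_force: [-3.3, -1.8, 7.3]
gripper_width: 45.2
grasp_force: 63.5
[607.76107622 173.46277252 115.45787696] [-3.28851683 -1.84119328  7.30700313] [-0.39567446  1.16809458  1.53377138] -141.04998044804174
```

Converted, 0.5 mm is 0.005, -0.02 rad is -0.08.

```bash
python3 jog.py '[{"tz": 0.005,"rz": -0.08},{"tz": 0.005,"rz": -0.08},{"tz": 0.005,"rz": -0.08}]'
python3 - <<'E'
from h import *
s=arm.read_state();m=R.from_quat(s["ee_rot"]).as_matrix();print(s["position"],s["contact_force"],s["wrist_torque"],np.degrees(np.arctan2(m[1,0],m[0,0])))
t=arm.get_image("scene");w=arm.get_image("wrist")
o=np.hstack([cv2.resize(t[220:320,330:430],(400,400),interpolation=cv2.INTER_CUBIC),cv2.resize(w[140:340,220:420],(400,400),interpolation=cv2.INTER_CUBIC)])
cv2.imwrite("pics/z5.png",o)
E
```

```text
clock: 12.75
position: [607.8, 173.4, 115.4]
ee_rot: [-0.341, 0.94, -0.001, 0.0]
contact_force: [-4.9, -0.8, 9.0]
gripper_width: 45.3
grasp_force: 63.7
[607.80730283 173.4286151  115.36538166] [-4.91798078 -0.80045086  9.02365297] [-0.42502785  1.38948016  0.73311462] -140.09092328701888
```

View pics/z5.png

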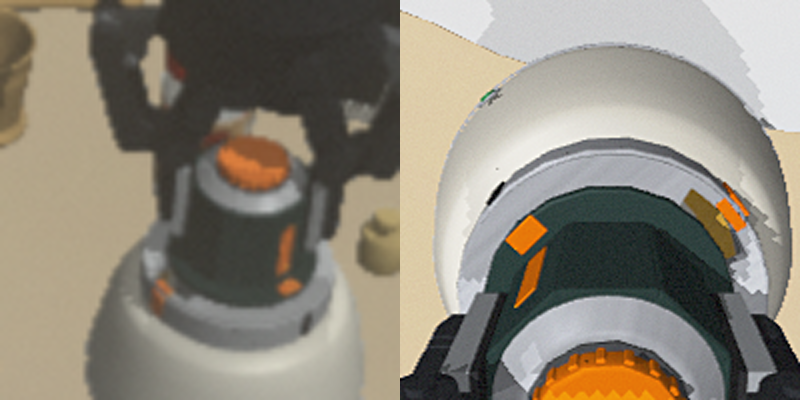

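The cup stripe (526,236) now lines up with the black mark (495,192), the flange sits down on the collar, and the cap is down. The torque spike confirmed the end stop, so I'll check that it holds and hand in.

```bash
python3 jog.py '[{},{},{},{},{}]' && python3 -c "
from bench import arm
s=arm.read_state();print(s['wrist_torque'],s['position']);print(arm.job_done())"
```

```text
clock: 13.35
position: [607.8, 173.4, 115.4]
ee_rot: [-0.341, 0.94, -0.001, 0.0]
contact_force: [-4.1, -0.8, 9.9]
gripper_width: 45.1
grasp_force: 63.7
[-0.38312699  1.32647097  0.72286202] [607.77566339 173.42864862 115.35348257]
the job is handed in; nothing more can be done
None
```

I pressed the filler cap fully down, then set the cup in the mill, pushed it down and turned it clockwise to its stop. It was still gripped, pushed down and turned when I handed the job in at about 13.4 s; I never touched the other things on the counter, and the hand-in returned no verdict.

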